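# Index the film-copying rig to its second hole

## Robot

A 7-joint arm with a two-finger parallel gripper is mounted at the origin on the work surface. World frame = base frame: x ahead of the robot, y to its left, z up, the work surface at z = 0. Lengths are in m, angles in rad, forces in N, time in s.
With the tool pointing down it reaches from about 0.4 to 0.85 m from the base axis. Payload 10.4 kg.
Tool frame: the origin (TCP) lies between the finger pads; the fingertips stand 14 mm ahead of it and the grasp point (between the pads) lies 5 mm behind it; y points along the fingers, z is the direction in which the jaws open and shut, and the axes are right-handed (so a half turn about y gives the same grasp; the last joint's range is limited). The gripper opens to 85 mm and grips with 20 to 120 N. Pads are 22 mm wide; open, the fingers measure 114 mm over their backs; the gripper's body (76 mm by 85 mm) begins 54 mm behind the grasp point. The pads swing forward as they close: fully open they stand 13 mm farther back than shut.
Start: joints at [-1.165, 0.332, -0.065, 1.46, 0.022, 1.35, -0.088], TCP at [0.26, 0.568, 0.245] pointing down, gripper open.
Joint ranges: [-2.6, 2.6], [-0.5, 2.12], [-1.47, 1.34], [0.16, 2.42], [-1.27, 4.41], [0.06, 2.06], [-2.6, 2.6]. Speed limits (rad/s): [2.22, 2.22, 2.79, 2.79, 3.14, 3.14, 3.14].

## Interface

Orientations are given as [roll, pitch, yaw] about the fixed x, y, z axes, in that order (R = Rz(yaw) Ry(pitch) Rx(roll)).
In Python, from bench import robot, vision gives the robot as it stands. The module is installed in compiled form; this text tells all that it offers.
- The arm moves only by the tool send_rows, never from a script. Its argument "increments" is a list of rows, each a list of 3 entries, a list of its own where there are three numbers: the turn, a rotation vector about the tool's x, y, z in units of 5 degrees (1.0 is 5 degrees), then the shift along the tool's x, y, z in units of 40 mm (1.0 is 40 mm), then the opening in per cent of the stroke, from 0 (shut) to 100 (fully open). A call has 1 to 20 rows; each row shifts and turns the commanded pose from where the row before left it, along the tool's axes as they then stand; what a row does not reach is not made up. A row lasts 1/12 s, in which the tool goes at most 41.7 mm and 7.16 degrees, less where a joint would pass 70% of its speed; a pose out of reach is approached as far as the arm can. A call is refused whole if a number of a shift passes 1 or a number of a turn 1, either way. A call with a gripper value outside its range is refused whole. The fingers move at their own pace and stop on an object; "grip_force" is the grip in N (left out, the last holds). Time passes only in rows, so rows that do not move let the fingers close. It gives the time, the measured TCP pose, the force and the opening at its end, in the units of the state.
- robot.observe(): the state, without advancing time (a new reading comes with each control period).
- vision.grab_frame(name): name is "side" or "top"; returns the picture (400x640x3 uint8, blue, green, red); there is no depth.
- vision.get_calibration(name): a dict with "intrinsics" (3x3 intrinsics, pixels), "D" ([k1, k2, p1, p2, k3] as OpenCV has them; the pictures are not rectified), "R" (3x3) and "t" (3): a world point X has camera coordinates R X + t. Camera axes: x right, y down, z forward; pixel columns grow to the right and rows downward; lengths in m; the calibration is good to about 2 mm. A picture is of the moment at which its call begins. get_calibration takes no time and is no camera call.
- robot.sign_off(): hands the job in, once; it reports no verdict.
Trained networks look in the newest picture that a camera, given by its name, has taken for a name from the list of things; names that differ only in an ending like _2 or _b are one class to them, and where a whole thing is asked for, a point or a joint stands for the part that bears it (a point fixed in the world has none). Each returns a list of dicts, best first, with "p" (0 to 1); they miss things now and then, are a little off and sometimes report something else, mostly with a low value. They report only what shows in the picture. A call takes as long as a camera call.
- vision.search_frame(label, camera): "point" ([column, row] in pixels, amid what is visible of it).
- vision.outline_of(label, camera): "region" (400x640 bool, what is visible of it) and "point" ([column, row] in pixels, amid what is visible of it).
- vision.tip_of(label, camera): "point" ([column, row] in pixels: a listed point, or the origin of a listed thing).
The state is a dict: "clock": time; "qpos": joint angles; "dq": joint speeds; "joint_torque": joint torques, N m; "ee_pos": TCP position; "orientation": TCP orientation; "wrist_force": force on the tool from outside, world axes, zero at the start; "wrist_torque": the same for the moment, N m; "opening": finger opening in m.
Only numpy, scipy, OpenCV 4.12 (cv2) and the standard library are available. Lean on these libraries where they do the work, as an engineer would, in place of code of your own. Each camera call takes 0.05 s, during which the arm holds its last target. There are 200 camera calls.

## Task

Take the film-copying rig from its loading slot to its middle format, the second of the three round holes in its square tube: pull the spring plunger's knob up and turn it to rest on its collar, push the carriage in towards the camera by its upturned lip, then turn the knob back over its notch and let the pin drop fully home in that hole, feeling for it by nudging the carriage. Keep off the film stage and the camera, and leave the other things on the table where they stand.

Things in the scene. Friction and masses are not known exactly. Their poses are not given: they have to be found in the camera images.
- rig: Film-copying rig, fixed to the table: an aluminium rail 80 mm wide, 12 mm high, along the rig's y from -250 to +280 mm. Origin on the table straight under the plunger's axis, z up, +y from camera to carriage. At the origin a grey guide block (50 mm in x, 48 in y, top at z 55 mm; collar on it to z 70 mm) holds the plunger upright over a 25 mm square steel tube that slides along y.
- guide (a point): Fixed point of the rig on the plunger's axis at the tube's top (z 43 mm). The tube, clamped to the carriage, has in its top a slot 22 mm long and, from there towards the carriage, three round 9.5 mm holes 36, 64 and 92 mm from the slot's centre. The 8 mm pin starts in the slot. The tube's clamping is trimmed by up to 6 mm either way, so where a hole meets the pin must be felt.
- knob_grip (a point): Centre of the plunger's round black fluted knob, 30 mm wide, 24 mm tall (z 76 to 100 mm with the pin down, steel shaft and cross pin below it); moves up and turns with the knob. The aluminium rib on its top, along this point's own y, shows the direction of the cross pin. Nothing else stands within 70 mm of it above z 72 mm.
- plunger (a joint): Lift of the plunger, m: 0 is fully home (pin 7 mm deep in the tube), about 0.0065 the pin riding on the tube's top, about 0.0083 the cross pin resting on the collar, 0.013 the upper stop. A spring pushes it down with 8 N at 0 and 12 N at 0.012.
- plunger_knob (a joint): Turn of the knob, rad, growing counter-clockwise from above. At 0 (a stop) the cross pin lies along the rail over the collar's notch: a lifted plunger drops when let go. Lifted above 0.009 m it turns lightly, to a stop at 1.4; beyond 0.5 the cross pin rests on the collar and the plunger stays up by itself. With the pin down the notch holds it below 0.15.
- carriage (a joint): Travel of the carriage inwards (the rig's -y, to the camera), m: about 0 at the start, where the slot lets it move some 14 mm in all; 0.036, 0.064, 0.092 in the first, second, third hole, each give or take 7 mm; stops at -0.014 and 0.103. It slides with 3 N of friction, some 3 N more while the pin rides on the tube, and stays where it is left.
- lip (a point): On the carriage's upturned aluminium lip at the outer (+y) end of its plate: middle of its width and thickness, 7 mm below its top edge. The lip is 90 mm wide in x, 6 mm thick in y, from the plate (z 46 mm) up to z 77 mm; below the plate its outer face goes on, set back by 1 mm at most, to z 16 mm. Push it inwards on its outer face, back out on its inner face. Axes as the rig's.
- film_stage: Upright black frame with the film and a light panel, 92 mm wide in x, z 46 to 206 mm, carried by the carriage. Origin at table height under the film plane, 107 mm inwards of the lip; the light panel reaches 25 mm outwards of that plane. Not to be touched.
- camera: Camera and lens fixed on the rig's inner end, from y -240 to -122 mm of the rig, 128 mm wide, up to z 207 mm; origin that of the rig. Not to be touched.
- loupe: Bystander: black magnifying loupe, round, 48 mm wide, 58 mm tall; origin under its middle.
- film_can_a: Bystander: film can with aluminium body, 34 mm wide, 51 mm tall; origin under its middle.
- film_can_b: Bystander: black film can, 34 mm wide, 51 mm tall; origin under its middle.
- spare_lens: Bystander: camera lens standing upright, 70 mm wide, 80 mm tall; origin under its middle.
- slide_box: Bystander: open cardboard box of slides, 70 x 110 x 54 mm; origin under its middle.
- screwdriver: Bystander: small black-handled screwdriver lying flat, 150 mm long; origin about mid-length.
- lens_cap: Bystander: flat black lens cap, 58 mm wide, 9 mm tall; origin under its middle.

How it is judged:
By the outcome, as a careful person would: the job done as asked, in the order asked, and still so for the second after the job is handed in, with the robot touching nothing.
It also fails if it takes over 70 s, if anything falls off the work surface, if the arm or the gripper's body presses on something with over 40 N, if the wrist force passes 120 N, or if a joint passes its speed limit or range.

## Working session

There is one attempt and no reset: what is moved stays moved. The work goes in short steps, Python scripts to look and compute and a tool call to move; the robot and the scene stay as the last step left them, time stands still between calls to the robot, and variables do not carry over. Pictures are saved under pics/ and viewed, on a budget of 10 in all, crops included, one or two more only if the job needs it, and the job is handed in when it is done.

Besides the shell and the picture viewer there is one more tool, called after "Emit:" in YAML: its name, and indented under it one key for each argument. send_rows: Moves the arm, as the interface text tells. Its arguments: {"type":"object","properties":{"increments":{"type":"array"},"grip_force":{"type":"number"}},"required":["increments"]}

```bash
mkdir -p pics; cat > h.py <<'E'
import numpy as np, cv2
from bench import robot, vision
from scipy.spatial.transform import Rotation as Ro
def cal(n):
    c=vision.get_calibration(n); return [np.array(c[k],float) for k in("intrinsics","D","R","t")]
def ray(n,p):
    K,D,R,t=cal(n); u=cv2.undistortPoints(np.array([[p]],float),K,D)[0,0]
    return -R.T@t, R.T@np.array([u[0],u[1],1.])
def onz(n,p,z):
    c,d=ray(n,p); return c+d*(z-c[2])/d[2]
def tri(ps):
    A=np.zeros((3,3));b=np.zeros(3)
    for n,p in ps:
        c,d=ray(n,p); d=d/np.linalg.norm(d); P=np.eye(3)-np.outer(d,d); A+=P;b+=P@c
    return np.linalg.solve(A,b)
def proj(n,X):
    K,D,R,t=cal(n); return cv2.projectPoints(np.array(X,float).reshape(-1,1,3),cv2.Rodrigues(R)[0],t,K,D)[0][:,0]
def st():
    s=robot.observe(); R=Ro.from_euler('xyz',s['orientation']).as_matrix()
    print('clk',s['clock'],'p',np.round(s['ee_pos'],4),'F',np.round(s['wrist_force'],1),'T',np.round(s['wrist_torque'],2),'op',round(s['opening'],4)); return s,R
def go(X,yaw_axis=None):
    pass
E
python3 - <<'E'
from h import *
s,R=st(); print(R.round(3))
for n in("side","top"):
    cv2.imwrite(f"pics/{n}0.png",vision.grab_frame(n)); print(n,(-cal(n)[2].T@cal(n)[3]).round(3))
D={}
for l in("rig","guide","knob_grip","lip","film_stage","camera","loupe","film_can_a","spare_lens","slide_box"):
    for n in("side","top"):
        r=vision.tip_of(l,n); print(l,n,[(np.round(q['point']).tolist(),round(q['p'],2)) for q in r[:2]])
        if r: D[l,n]=r[0]['point']
for l in("knob_grip","lip","guide","rig"):
    if (l,'side') in D and (l,'top') in D: print(l,tri([(n,D[l,n]) for n in("side","top")]).round(4))
E
```

```text
clk 0.0 p [0.2597 0.5681 0.2445] F [-1.2 -0.3 -0. ] T [-0.02  0.03  0.04] op 0.0852
[[ 0.909 -0.001  0.416]
 [-0.416 -0.001  0.909]
 [ 0.    -1.    -0.001]]
side [ 0.431 -0.68   0.684]
top [ 0.464 -0.054  0.944]
rig side [([313.0, 250.0], 0.55)]
rig top [([341.0, 214.0], 0.89), ([348.0, 156.0], 0.54)]
guide side [([307.0, 238.0], 0.59)]
guide top [([341.0, 211.0], 0.83)]
knob_grip side [([305.0, 223.0], 0.81)]
knob_grip top [([340.0, 209.0], 0.71)]
lip side [([263.0, 150.0], 0.78)]
lip top [([228.0, 240.0], 0.65)]
film_stage side [([279.0, 203.0], 0.74)]
film_stage top [([277.0, 228.0], 0.88)]
camera side []
camera top []
loupe side [([233.0, 277.0], 0.88)]
loupe top [([355.0, 275.0], 0.61)]
film_can_a side [([379.0, 249.0], 0.76)]
film_can_a top [([350.0, 156.0], 0.5), ([402.0, 261.0], 0.44)]
spare_lens side [([345.0, 216.0], 0.57)]
spare_lens top [([302.0, 174.0], 0.94)]
slide_box side [([414.0, 305.0], 0.69)]
slide_box top [([407.0, 145.0], 0.64)]
knob_grip [ 0.5284 -0.0883  0.0762]
lip [0.4661 0.1677 0.0707]
guide [ 0.5285 -0.0932  0.0375]
rig [ 0.5321 -0.0952  0.0016]
```

View pics/side0.png

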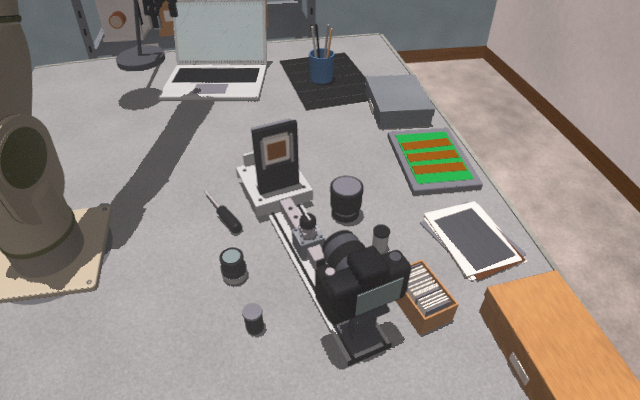

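View pics/top0.png

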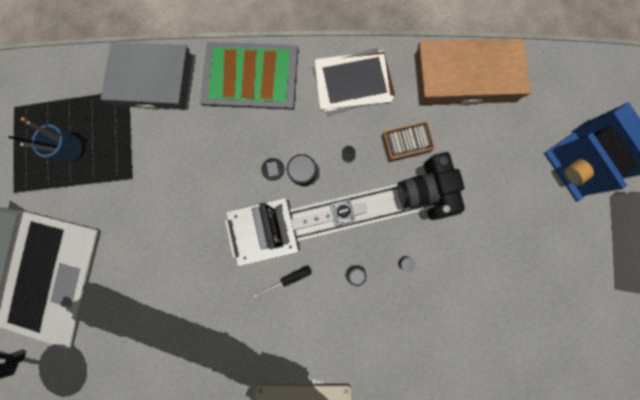

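The side view shows the rig with the knob near (308,222), the film stage near (277,160) and the lip behind it. The top view shows the knob at (344,211), the lip near (230,240) and the camera on the right at (440,185). I'll refine the knob position and rig yaw.

```bash
python3 - <<'E'
from h import *
for n in("side","top"):
    im=vision.grab_frame(n)
    for l in("knob_grip","lip"):
        for q in vision.outline_of(l,n)[:1]:
            ys,xs=np.nonzero(q['region']); print(n,l,round(q['p'],2),len(xs),xs.min(),xs.max(),ys.min(),ys.max(),(xs.mean().round(1),ys.mean().round(1)),'z88',onz(n,(xs.mean(),ys.mean()),.088).round(4),'z',)
    for l,z in(("knob_grip",.088),("lip",.070),("guide",.043),("film_stage",0),("rig",0)):
        q=vision.tip_of(l,n)
        if q: print(n,l,np.round(q[0]['point'],1),onz(n,q[0]['point'],z).round(4))
    if n=="top": cv2.imwrite("pics/topc.png",cv2.resize(im[150:280,210:410],None,fx=4,fy=4,interpolation=cv2.INTER_CUBIC))
    else: cv2.imwrite("pics/sidec.png",cv2.resize(im[110:270,220:380],None,fx=3.7,fy=3.7,interpolation=cv2.INTER_CUBIC))
E
```

```text
side knob_grip 0.47 241 299 315 213 233 (np.float64(307.3), np.float64(221.2)) z88 [ 0.5263 -0.0967  0.088 ] z
side lip 0.64 5425 236 325 119 268 (np.float64(277.8), np.float64(176.6)) z88 [0.4892 0.0441 0.088 ] z
side knob_grip [306.8 221.1] [ 0.5256 -0.0962  0.088 ]
side lip [261.7 149.6] [0.4669 0.1705 0.07  ]
side guide [307.2 236.3] [ 0.5262 -0.0932  0.043 ]
side film_stage [280.6 201.9] [0.4925 0.061  0.    ]
side rig [309.9 253.2] [ 0.5297 -0.1002  0.    ]
top knob_grip 0.55 124 337 349 205 216 (np.float64(343.0), np.float64(210.7)) z88 [ 0.5285 -0.0949  0.088 ] z
top lip 0.87 4124 225 366 199 264 (np.float64(269.4), np.float64(229.8)) z88 [0.4861 0.0701 0.088 ] z
top knob_grip [340.1 210.7] [ 0.5286 -0.0884  0.088 ]
top lip [338.9 211.2] [ 0.5288 -0.0864  0.07  ]
top guide [343.8 212.3] [ 0.5282 -0.0989  0.043 ]
top film_stage [281.  229.3] [0.4896 0.0541 0.    ]
top rig [338.7 212.7] [ 0.5303 -0.0884  0.    ]
```

View pics/topc.png

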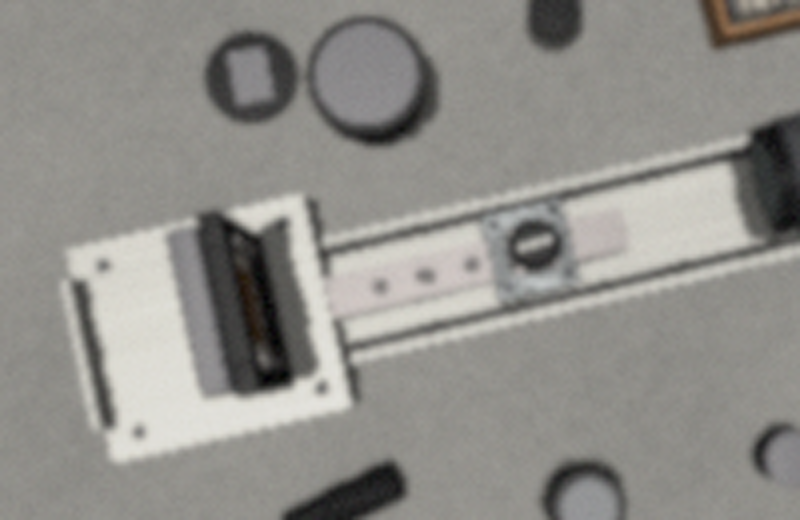

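The crop shows the knob centre at full-frame (343.8,211), its rib along the rail, the three holes at (328,216), (316.5,219) and (305,222), and the lip along (227,220)-(236,257).

```bash
python3 - <<'E'
from h import *
f=lambda x,y,z:onz("top",(210+x/4,150+y/4),z)
k=f(535,244,.100); print('knob',k.round(4))
H=[f(*p,.043) for p in((472,265),(426,276),(380,287))]
for h in H: print('hole',h.round(4),np.linalg.norm((h-k)[:2]).round(4))
d=H[2]-H[0]; print('yaw holes',np.arctan2(-d[0],d[1]))
for a,b in(((750,140),(330,240)),((770,255),(350,357))):
    d=f(*b,.012)-f(*a,.012); print('yaw rail',np.arctan2(-d[0],d[1]))
a,b=f(68,280,.077),f(105,428,.077); d=a-b; print('lip',((a+b)/2).round(4),np.linalg.norm(d).round(3),np.arctan2(d[1],d[0]))
L=(a+b)/2-k; print(np.hypot(*L[:2]),np.arctan2(-L[0],L[1]))
print('knob base side',tri([('side',(307.2,221.2)),('top',(343.6,210.9))]))
s,R=st(); print(R.round(4))
E
```

```text
knob [ 0.527 -0.096  0.1  ]
hole [ 0.5189 -0.0616  0.043 ] 0.0353
hole [ 0.5125 -0.0345  0.043 ] 0.0632
hole [ 0.5061 -0.0074  0.043 ] 0.091
yaw holes 0.23228166532292308
yaw rail 0.23161953592604018
yaw rail 0.23434435515694277
lip [0.4669 0.1579 0.077 ] 0.087 0.2641900478488843
0.2608928366266024 0.2325276395439677
knob base side [ 0.52723398 -0.09619031  0.08760255]
clk 1.9 p [0.2598 0.5685 0.2453] F [-0.9  1.1  0.3] T [ 0.04  0.02 -0.08] op 0.0854
[[ 9.095e-01  0.000e+00  4.157e-01]
 [-4.157e-01  1.000e-04  9.095e-01]
 [-0.000e+00 -1.000e+00  1.000e-04]]
```

Emit:
send_rows:
  increments:
    - [[0,0.868,0],[0,-0.15,0],100]
    - [[0,0.868,0],[0,-0.15,0],100]
    - [[0,0.868,0],[0,-0.15,0],100]
    - [[0,0.868,0],[0,-0.15,0],100]
    - [[0,0.868,0],[0,-0.15,0],100]
    - [[0,0.868,0],[0,-0.15,0],100]
    - [[0,0.868,0],[0,-0.15,0],100]
    - [[0,0.868,0],[0,-0.15,0],100]
    - [[0,0.868,0],[0,-0.15,0],100]
    - [[0,0.868,0],[0,-0.15,0],100]
    - [[0,0.868,0],[0,-0.15,0],100]
    - [[0,0.868,0],[0,-0.15,0],100]

```text
clock: 2.9
ee_pos: [0.2598, 0.5684, 0.3176]
orientation: [-1.571, 0.0, -1.341]
wrist_force: [-0.1, 0.4, -0.7]
opening: 0.0853
```

Emit:
send_rows:
  increments:
    - [[0,0,0],[0.885,0,0.133],60]
    - [[0,0,0],[0.885,0,0.133],60]
    - [[0,0,0],[0.885,0,0.133],60]
    - [[0,0,0],[0.885,0,0.133],60]
    - [[0,0,0],[0.885,0,0.133],60]
    - [[0,0,0],[0.885,0,0.133],60]
    - [[0,0,0],[0.885,0,0.133],60]
    - [[0,0,0],[0.885,0,0.133],60]
    - [[0,0,0],[0.885,0,0.133],60]
    - [[0,0,0],[0.885,0,0.133],60]
    - [[0,0,0],[0.885,0,0.133],60]
    - [[0,0,0],[0.885,0,0.133],60]
    - [[0,0,0],[0.885,0,0.133],60]
    - [[0,0,0],[0.885,0,0.133],60]
    - [[0,0,0],[0.885,0,0.133],60]
    - [[0,0,0],[0.885,0,0.133],60]
    - [[0,0,0],[0.885,0,0.133],60]
    - [[0,0,0],[0.885,0,0.133],60]
    - [[0,0,0],[0.885,0,0.133],60]
    - [[0,0,0],[0.885,0,0.133],60]

```text
clock: 4.57
ee_pos: [0.5272, -0.0975, 0.3177]
orientation: [-1.57, 0.0, -1.337]
wrist_force: [0.8, 1.0, 0.2]
opening: 0.0513
```

```bash
cat >> h.py <<'E'
def to(X):
    s,R=st(); print('hdg',np.degrees(np.arctan2(R[1,2],R[0,2])).round(2),'R_y',R[:,1].round(3),'shift units',(R.T@(np.array(X)-s['ee_pos'])/.04).round(3),'q',np.round(s['qpos'],2))
E
python3 -c "
from h import *
to([.527,-.096,.090])"
```

```text
clk 4.5667 p [ 0.5272 -0.0975  0.3177] F [0.8 1.  0.2] T [ 0.07 -0.01  0.01] op 0.0513
hdg 13.38 R_y [ 0.001  0.    -1.   ] shift units [-3.700e-02  5.693e+00 -4.000e-03] q [-0.58  0.1   0.74  1.61 -0.07  1.45  0.4 ]
```

Emit:
send_rows:
  increments:
    - [[0,0,0],[-0.037,0.8,0],60]
    - [[0,0,0],[0,0.8,0],60]
    - [[0,0,0],[0,0.8,0],60]
    - [[0,0,0],[0,0.8,0],60]
    - [[0,0,0],[0,0.8,0],60]
    - [[0,0,0],[0,0.8,0],60]
    - [[0,0,0],[0,0.5,0],60]
    - [[0,0,0],[0,0.3,0],60]
    - [[0,0,0],[0,0.1,0],60]
    - [[0,0,0],[0,0,0],60]
    - [[0,0,0],[0,0,0],60]

```text
clock: 5.48
ee_pos: [0.5274, -0.0946, 0.0905]
orientation: [-1.569, -0.0, -1.338]
wrist_force: [0.1, 0.4, 0.2]
opening: 0.0509
```

```bash
python3 - <<'E'
from h import *
to([.527,-.096,.090])
a=vision.grab_frame("side")[150:290,230:390]; b=vision.grab_frame("top")[150:280,270:420]
r=lambda i:cv2.resize(i,(400,400*i.shape[0]//i.shape[1]),interpolation=cv2.INTER_CUBIC)[:340]
cv2.imwrite("pics/g1.png",np.hstack([r(a),r(b)]))
E
```

```text
clk 5.4833 p [ 0.5274 -0.0946  0.0905] F [0.1 0.4 0.2] T [-0.02 -0.01 -0.02] op 0.0509
hdg 13.35 R_y [ 0.002  0.    -1.   ] shift units [ 0.033  0.012 -0.017] q [-0.5   0.33  0.69  1.9  -0.25  0.99  0.54]
```

View pics/g1.png

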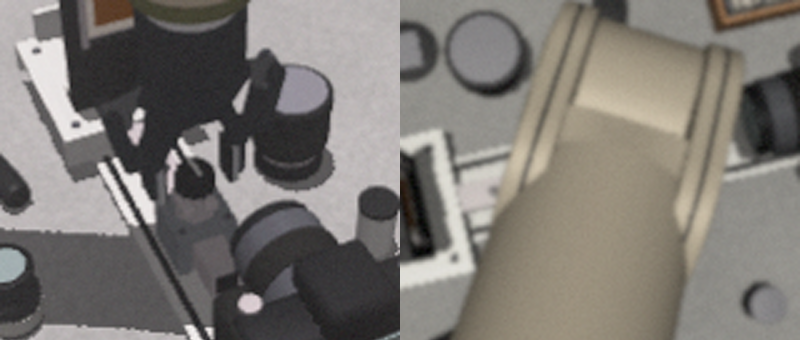

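Fingers straddle the knob (left crop, knob at (195,180)). Closing.

Emit:
send_rows:
  increments:
    - [[0,0,0],[0.03,0.03,0],0]
    - [[0,0,0],[0,0,0],0]
    - [[0,0,0],[0,0,0],0]
    - [[0,0,0],[0,0,0],0]
    - [[0,0,0],[0,0,0],0]
    - [[0,0,0],[0,0,0],0]
    - [[0,0,0],[0,0,0],0]
  grip_force: 70

```text
clock: 6.17
ee_pos: [0.528, -0.0956, 0.0891]
orientation: [-1.568, -0.0, -1.338]
wrist_force: [1.7, 0.9, 6.5]
opening: 0.0281
```

Emit:
send_rows:
  increments:
    - [[0,0,0],[0,-0.1,0],0]
    - [[0,0,0],[0,-0.1,0],0]
    - [[0,0,0],[0,-0.1,0],0]
    - [[0,0,0],[0,0,0],0]
    - [[0,0,0],[0,0,0],0]

```text
clock: 6.58
ee_pos: [0.5276, -0.0954, 0.1]
orientation: [-1.569, -0.001, -1.337]
wrist_force: [8.2, -1.2, -12.1]
opening: 0.028
```

Lifted (about 12 N spring pull). Turn CCW 70°.

Emit:
send_rows:
  increments:
    - [[0,-1,0],[0,0,0],0]
    - [[0,-1,0],[0,0,0],0]
    - [[0,-1,0],[0,0,0],0]
    - [[0,-1,0],[0,0,0],0]
    - [[0,-1,0],[0,0,0],0]
    - [[0,-1,0],[0,0,0],0]
    - [[0,-1,0],[0,0,0],0]
    - [[0,-1,0],[0,0,0],0]
    - [[0,-1,0],[0,0,0],0]
    - [[0,-1,0],[0,0,0],0]
    - [[0,-1,0],[0,0,0],0]
    - [[0,-1,0],[0,0,0],0]
    - [[0,-1,0],[0,0,0],0]
    - [[0,-1,0],[0,0,0],0]
    - [[0,0,0],[0,0,0],0]
    - [[0,0,0],[0,0,0],0]

```text
clock: 7.92
ee_pos: [0.5281, -0.0949, 0.0999]
orientation: [-1.57, -0.003, -0.114]
wrist_force: [10.4, 2.1, -12.8]
opening: 0.0281
```

```bash
python3 -c "
from h import *
to([.527,-.096,.097])"
```

```text
clk 7.9167 p [ 0.5281 -0.0949  0.0999] F [ 10.4   2.1 -12.8] T [ 0.21 -2.33 -0.  ] op 0.0281
hdg 83.44 R_y [ 0.003  0.    -1.   ] shift units [-0.024  0.072 -0.031] q [-0.33  0.29  0.49  1.89 -0.16  1.    1.68]
```

Emit:
send_rows:
  increments:
    - [[0,0,0],[0,0.04,0],0]
    - [[0,0,0],[0,0.03,0],0]
    - [[0,0,0],[0,0,0],0]
    - [[0,0,0],[0,0,0],0]

```text
clock: 8.25
ee_pos: [0.5282, -0.0948, 0.0977]
orientation: [-1.57, -0.003, -0.115]
wrist_force: [8.0, 1.0, -4.9]
opening: 0.0278
```

Emit:
send_rows:
  increments:
    - [[0,0,0],[0,0,0],50]
    - [[0,0,0],[0,0,0],50]
    - [[0,0,0],[0,0,0],50]
    - [[0,0,0],[0,-0.4,0],60]
    - [[0,0,0],[0,-0.9,0],60]
    - [[0,0,0],[0,-1,0],30]
    - [[0,0,0],[0,-1,0],10]
    - [[0,0,0],[0,-1,0],0]
    - [[0,0,0],[0,-1,0],0]
    - [[0,0,0],[0,-0.5,0],0]

```text
clock: 9.08
ee_pos: [0.5273, -0.0962, 0.3344]
orientation: [-1.57, -0.005, -0.117]
wrist_force: [-0.1, -0.5, 1.0]
opening: 0.0001
```

```bash
python3 - <<'E'
from h import *
x=np.array([.973,.2304,0]);y=np.array([-.2304,.973,0]);o=np.array([.527,-.096,0])
to(o+y*.32+[0,0,.33])
E
```

```text
clk 9.0833 p [ 0.5273 -0.0962  0.3344] F [-0.1 -0.5  1. ] T [ 0.02 -0.08 -0.06] op 0.0001
hdg 83.31 R_y [ 0.005  0.    -1.   ] shift units [-2.746  0.102  7.521] q [-0.38  0.09  0.52  1.58 -0.05  1.48  1.59]
```

Emit:
send_rows:
  increments:
    - [[0,1,0],[0,0,0],0]
    - [[0,1,0],[0,0,0],0]
    - [[0,1,0],[0,0,0],0]
    - [[0,1,0],[0,0,0],0]
    - [[0,1,0],[0,0,0],0]
    - [[0,1,0],[0,0,0],0]
    - [[0,1,0],[0,0,0],0]
    - [[0,1,0],[0,0,0],0]
    - [[0,1,0],[0,0,0],0]
    - [[0,1,0],[0,0,0],0]
    - [[0,1,0],[0,0,0],0]
    - [[0,1,0],[0,0,0],0]
    - [[0,1,0],[0,0,0],0]
    - [[0,1,0],[0,0,0],0]

```text
clock: 10.25
ee_pos: [0.5264, -0.0959, 0.3292]
orientation: [-1.571, 0.0, -1.343]
wrist_force: [-0.5, -0.9, 0.3]
opening: -0.0002
```

Emit:
send_rows:
  increments:
    - [[0,0,0],[-0.9,0,0],0]
    - [[0,0,0],[-0.9,0,0],0]
    - [[0,0,0],[-0.9,0,0],0]
    - [[0,0,0],[-0.9,0,0],0]
    - [[0,0,0],[-0.9,0,0],0]
    - [[0,0,0],[-0.9,0,0],0]
    - [[0,0,0],[-0.9,0,0],0]
    - [[0,0,0],[-0.8,0,0],0]
    - [[0,0,0],[-0.5,0,0],0]
    - [[0,0,0],[0,0,0],0]
    - [[0,0,0],[0,0,0],0]

```text
clock: 11.17
ee_pos: [0.4562, 0.2007, 0.3291]
orientation: [-1.571, -0.001, -1.336]
wrist_force: [1.0, -1.0, 0.2]
opening: 0.0002
```

```bash
python3 - <<'E'
from h import *
x=np.array([.973,.2304,0]);y=np.array([-.2304,.973,0]);o=np.array([.527,-.096,0])
to(o+y*.30+[0,0,.066])
a=vision.grab_frame("side"); b=vision.grab_frame("top")
for n in("side","top"):
    for l,z in(("knob_grip",.096),("lip",.070)):
        q=vision.tip_of(l,n)
        if q:
            p=onz(n,q[0]['point'],z); print(n,l,np.round(q[0]['point'],1),round(q[0]['p'],2),p.round(4),'rig xy',((p-o)@x).round(4),((p-o)@y).round(4))
r=lambda i:cv2.resize(i,(400,400),interpolation=cv2.INTER_CUBIC)
cv2.imwrite("pics/g2.png",np.hstack([r(a[110:240,230:360]),r(b[150:280,215:365])]))
E
```

```text
clk 11.1667 p [0.4562 0.2007 0.3291] F [ 1.  -1.   0.2] T [-0.04 -0.01  0.03] op 0.0002
hdg 13.46 R_y [-0.001 -0.001 -1.   ] shift units [0.123 6.577 0.018] q [-0.77  0.01  0.27  1.66 -0.    1.47 -0.27]
side knob_grip [306.3 218.4] 0.49 [ 0.5246 -0.0969  0.096 ] rig xy -0.0025 -0.0003
side lip [263.  149.1] 0.68 [0.4701 0.1719 0.07  ] rig xy 0.0063 0.2738
top knob_grip [342.1 209.3] 0.57 [ 0.5311 -0.0926  0.096 ] rig xy 0.0048 0.0024
top lip [233.8 240.2] 0.98 [0.4629 0.1544 0.07  ] rig xy -0.0047 0.2584
```

View pics/g2.png

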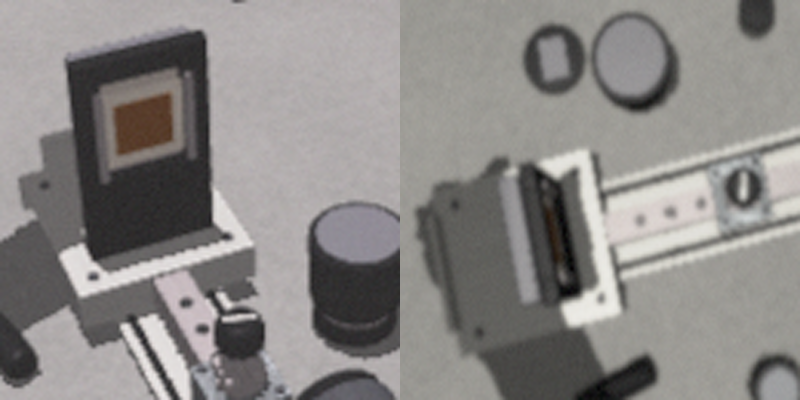

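The knob has stayed up, with its rib across the rail (right crop (743,187)). The lip's outer face is clear of the tool. Descending outside it.

Emit:
send_rows:
  increments:
    - [[0,0,0],[0,0.9,0],0]
    - [[0,0,0],[0,0.9,0],0]
    - [[0,0,0],[0,0.9,0],0]
    - [[0,0,0],[0,0.9,0],0]
    - [[0,0,0],[0,0.9,0],0]
    - [[0,0,0],[0,0.9,0],0]
    - [[0,0,0],[0,0.8,0],0]
    - [[0,0,0],[0,0.5,0],0]
    - [[0,0,0],[0,0,0],0]
    - [[0,0,0],[0.15,0,0],0]
    - [[0,0,0],[0.15,0,0],0]
    - [[0,0,0],[0,0,0],0]

```text
clock: 12.47
ee_pos: [0.461, 0.1873, 0.0632]
orientation: [-1.568, 0.0, -1.34]
wrist_force: [0.5, 0.3, -0.2]
opening: 0.0004
```

Emit:
send_rows:
  increments:
    - [[0,0,0],[0.1,0,0],0]
    - [[0,0,0],[0.1,0,0],0]
    - [[0,0,0],[0.1,0,0],0]
    - [[0,0,0],[0,0,0],0]

```text
clock: 12.8
ee_pos: [0.4626, 0.1761, 0.0617]
orientation: [-1.57, 0.0, -1.339]
wrist_force: [0.7, -0.4, -0.1]
opening: -0.0002
```

Emit:
send_rows:
  increments:
    - [[0,0,0],[0.05,0,0],0]
    - [[0,0,0],[0,0,0],0]

```text
clock: 12.97
ee_pos: [0.4627, 0.175, 0.0615]
orientation: [-1.57, 0.0, -1.338]
wrist_force: [-0.5, 0.4, 1.1]
opening: -0.0001
```

Emit:
send_rows:
  increments:
    - [[0,0,0],[0.05,0,0],0]
    - [[0,0,0],[0,0,0],0]

```text
clock: 13.13
ee_pos: [0.4631, 0.1732, 0.0614]
orientation: [-1.571, 0.0, -1.337]
wrist_force: [-0.5, 2.1, 2.6]
opening: 0.0004
```

Emit:
send_rows:
  increments:
    - [[0,0,0],[0.05,0,0],0]
    - [[0,0,0],[0,0,0],0]

```text
clock: 13.3
ee_pos: [0.4637, 0.171, 0.0614]
orientation: [-1.571, 0.0, -1.338]
wrist_force: [-0.5, 2.9, 2.7]
opening: -0.0
```

Emit:
send_rows:
  increments:
    - [[0,0,0],[0.1,0,0],0]
    - [[0,0,0],[0.12,0,0],0]
    - [[0,0,0],[0.12,0,0],0]
    - [[0,0,0],[0.12,0,0],0]
    - [[0,0,0],[0.12,0,0],0]
    - [[0,0,0],[0.12,0,0],0]
    - [[0,0,0],[0.12,0,0],0]
    - [[0,0,0],[0.1,0,0],0]
    - [[0,0,0],[0.1,0,0],0]
    - [[0,0,0],[0.08,0,0],0]
    - [[0,0,0],[0.06,0,0],0]
    - [[0,0,0],[0.04,0,0],0]
    - [[0,0,0],[0.03,0,0],0]
    - [[0,0,0],[0,0,0],0]
    - [[0,0,0],[0,0,0],0]

```text
clock: 14.55
ee_pos: [0.4745, 0.1227, 0.061]
orientation: [-1.572, -0.0, -1.338]
wrist_force: [0.6, 0.9, 0.2]
opening: 0.0001
```

```bash
python3 - <<'E'
from h import *
x=np.array([.973,.2304,0]);y=np.array([-.2304,.973,0]);o=np.array([.527,-.096,0])
to(o+y*.2244+[0,0,.061])
s=robot.observe(); print('TCP rig y',(s['ee_pos']-o)@y,'x',(s['ee_pos']-o)@x)
E
```

```text
clk 14.55 p [0.4745 0.1227 0.061 ] F [0.6 0.9 0.2] T [ 0.14 -0.04  0.09] op 0.0001
hdg 13.34 R_y [-0.001 -0.001 -1.   ] shift units [0.013 0.    0.017] q [-0.63  0.24  0.31  2.02 -0.09  0.9  -0.03]
TCP rig y 0.224868903122747 x -0.0006732743048814822
```

Emit:
send_rows:
  increments:
    - [[0,0,0],[-0.25,0,0],0]
    - [[0,0,0],[-0.25,0,0],0]
    - [[0,0,0],[0,-0.7,0],0]
    - [[0,0,0],[0,-1,0],0]
    - [[0,0,0],[0,-1,0],0]
    - [[0,0,0],[0,-1,0],0]
    - [[0,0,0],[0,-1,0],0]
    - [[0,0,0],[0,-1,0],0]
    - [[0,0,0],[0,-0.8,0],0]
    - [[0,0,0],[0,0,0],0]

```text
clock: 15.38
ee_pos: [0.4717, 0.1442, 0.3279]
orientation: [-1.562, 0.002, -1.337]
wrist_force: [0.3, -0.7, -0.1]
opening: -0.0003
```

Emit:
send_rows:
  increments:
    - [[0,0,0],[0.5,0,0],0]
    - [[0,0,0],[0.9,0,0],30]
    - [[0,0,0],[0.9,0,0],60]
    - [[0,0,0],[0.9,0,0],60]
    - [[0,0,0],[0.9,0,0],60]
    - [[0,0,0],[0.9,0,0],60]
    - [[0,0,0],[0.7,0,0],60]
    - [[0,0,0],[0.42,0,0],60]
    - [[0,0,0],[0,0,0],60]
    - [[0,0,0],[0,0,0],60]

```text
clock: 16.22
ee_pos: [0.5267, -0.0953, 0.3208]
orientation: [-1.572, 0.0, -1.339]
wrist_force: [0.2, -0.4, 0.2]
opening: 0.0511
```

```bash
python3 - <<'E'
from h import *
to([.5275,-.0955,.097])
E
```

```text
clk 16.2167 p [ 0.5267 -0.0953  0.3208] F [ 0.2 -0.4  0.2] T [ 0.01  0.04 -0.02] op 0.0511
hdg 13.29 R_y [-0.001 -0.    -1.   ] shift units [0.01  5.596 0.023] q [-0.43  0.1   0.57  1.6  -0.05  1.46  0.38]
```

Emit:
send_rows:
  increments:
    - [[0,0,0],[0,0.8,0.02],60]
    - [[0,0,0],[0,0.8,0],60]
    - [[0,0,0],[0,0.8,0],60]
    - [[0,0,0],[0,0.8,0],60]
    - [[0,0,0],[0,0.8,0],60]
    - [[0,0,0],[0,0.8,0],60]
    - [[0,0,0],[0,0.5,0],60]
    - [[0,0,0],[0,0.3,0],60]
    - [[0,0,0],[0,0,0],60]
    - [[0,0,0],[0,0,0],60]
    - [[0,0,0],[0,0,0],0]
    - [[0,0,0],[0,0,0],0]
    - [[0,0,0],[0,0,0],0]
    - [[0,0,0],[0,0,0],0]
    - [[0,0,0],[0,0,0],0]
    - [[0,0,0],[0,0,0],0]
    - [[0,0,0],[0,0,0],0]

```text
clock: 17.63
ee_pos: [0.5288, -0.0951, 0.0991]
orientation: [-1.568, 0.0, -1.337]
wrist_force: [0.9, 1.0, 6.1]
opening: 0.0278
```

Emit:
send_rows:
  increments:
    - [[0,0,0],[0,-0.04,0],0]
    - [[0,0,0],[0,-0.04,0],0]
    - [[0,0,0],[0,0,0],0]
    - [[0,0,0],[0,0,0],0]

```text
clock: 17.97
ee_pos: [0.5281, -0.0951, 0.1005]
orientation: [-1.57, -0.0, -1.337]
wrist_force: [6.3, 0.2, -10.2]
opening: 0.0281
```

Emit:
send_rows:
  increments:
    - [[0,0,0],[0,-0.03,0],0]
    - [[0,0,0],[0,0,0],0]
    - [[0,0,0],[0,0,0],0]

```text
clock: 18.22
ee_pos: [0.5281, -0.0951, 0.1016]
orientation: [-1.57, -0.0, -1.337]
wrist_force: [5.6, 1.1, -10.5]
opening: 0.028
```

Emit:
send_rows:
  increments:
    - [[0,0.9,0],[0,0,0],0]
    - [[0,0.9,0],[0,0,0],0]
    - [[0,0.9,0],[0,0,0],0]
    - [[0,0.9,0],[0,0,0],0]
    - [[0,0.9,0],[0,0,0],0]
    - [[0,0.9,0],[0,0,0],0]
    - [[0,0.9,0],[0,0,0],0]
    - [[0,0.9,0],[0,0,0],0]
    - [[0,0.9,0],[0,0,0],0]
    - [[0,0.9,0],[0,0,0],0]
    - [[0,0.9,0],[0,0,0],0]
    - [[0,0.9,0],[0,0,0],0]
    - [[0,0.9,0],[0,0,0],0]
    - [[0,0.9,0],[0,0,0],0]
    - [[0,0.9,0],[0,0,0],0]
    - [[0,0.8,0],[0,0,0],0]
    - [[0,0,0],[0,0,0],0]
    - [[0,0,0],[0,0,0],0]

```text
clock: 19.72
ee_pos: [0.5273, -0.0951, 0.1013]
orientation: [-1.571, -0.001, -2.583]
wrist_force: [4.0, 1.0, -12.5]
opening: 0.0278
```

```bash
python3 - <<'E'
from h import *
to([.5275,-.0955,.097])
E
```

```text
clk 19.7167 p [ 0.5273 -0.0951  0.1013] F [  4.    1.  -12.5] T [ 0.07 -0.84 -0.04] op 0.0278
hdg -58.0 R_y [-0.001  0.    -1.   ] shift units [0.002 0.109 0.011] q [-0.56  0.33  0.77  1.9  -0.27  1.02 -0.69]
```

Emit:
send_rows:
  increments:
    - [[0,0,0],[0,0.06,0],0]
    - [[0,0,0],[0,0.02,0],0]
    - [[0,0,0],[0,0,0],0]
    - [[0,0,0],[0,0,0],0]

```text
clock: 20.05
ee_pos: [0.5274, -0.0951, 0.0983]
orientation: [-1.571, -0.0, -2.585]
wrist_force: [2.1, 1.8, -11.1]
opening: 0.0277
```

Emit:
send_rows:
  increments:
    - [[0,0,0],[0,0.03,0],0]
    - [[0,0,0],[0,0,0],0]
    - [[0,0,0],[0,0,0],0]

```text
clock: 20.3
ee_pos: [0.5277, -0.0952, 0.0977]
orientation: [-1.571, 0.0, -2.585]
wrist_force: [-0.7, 2.6, -1.6]
opening: 0.0277
```

Emit:
send_rows:
  increments:
    - [[0,0,0],[0,0.03,0],0]
    - [[0,0,0],[0,0,0],0]
    - [[0,0,0],[0,0,0],0]

```text
clock: 20.55
ee_pos: [0.528, -0.0952, 0.0973]
orientation: [-1.571, 0.001, -2.586]
wrist_force: [-6.1, 4.2, 10.7]
opening: 0.0276
```

Rests about 1.5–2 mm lower than on the collar, which fits the pin being on the tube top. Release and go back to the lip.

Emit:
send_rows:
  increments:
    - [[0,0,0],[0,-0.03,0],50]
    - [[0,0,0],[0,0,0],50]
    - [[0,0,0],[0,0,0],60]
    - [[0,0,0],[0,-0.4,0],60]
    - [[0,0,0],[0,-0.9,0],60]
    - [[0,-0.95,0],[0,-0.9,0],30]
    - [[0,-0.95,0],[0,-0.9,0],10]
    - [[0,-0.95,0],[0,-0.9,0],0]
    - [[0,-0.95,0],[0,-0.9,0],0]
    - [[0,-0.95,0],[0,-0.9,0],0]
    - [[0,-0.95,0],[0,0,0],0]
    - [[0,-0.95,0],[0,0,0],0]
    - [[0,-0.95,0],[0,0,0],0]
    - [[0,-0.95,0],[0,0,0],0]
    - [[0,-0.95,0],[0,0,0],0]
    - [[0,-0.95,0],[0,0,0],0]
    - [[0,-0.95,0],[0,0,0],0]
    - [[0,-0.95,0],[0,0,0],0]
    - [[0,-0.95,0],[0,0,0],0]
    - [[0,-0.95,0],[0,0,0],0]

```text
clock: 22.22
ee_pos: [0.5276, -0.0959, 0.3293]
orientation: [-1.57, -0.0, -1.339]
wrist_force: [0.2, -0.3, -0.8]
opening: 0.0001
```

Emit:
send_rows:
  increments:
    - [[0,0,0],[-0.5,0,0],0]
    - [[0,0,0],[-0.9,0,0],0]
    - [[0,0,0],[-0.9,0,0],0]
    - [[0,0,0],[-0.9,0,0],0]
    - [[0,0,0],[-0.9,0,0],0]
    - [[0,0,0],[-0.9,0,0],0]
    - [[0,0,0],[-0.7,0,0],0]
    - [[0,0,0],[-0.5,0,0],0]
    - [[0,0,0],[0,0,0],0]
    - [[0,0,0],[0,0,0],0]

```text
clock: 23.05
ee_pos: [0.4714, 0.1466, 0.3292]
orientation: [-1.571, -0.0, -1.341]
wrist_force: [0.1, -0.7, 0.2]
opening: -0.0001
```

```bash
python3 - <<'E'
from h import *
x=np.array([.973,.2304,0]);y=np.array([-.2304,.973,0]);o=np.array([.527,-.096,0])
to(o+y*.235+[0,0,.061])
a=vision.grab_frame("side"); b=vision.grab_frame("top")
r=lambda i:cv2.resize(i,(400,400),interpolation=cv2.INTER_CUBIC)
cv2.imwrite("pics/g3.png",np.hstack([r(a[130:260,230:360]),r(b[150:280,235:365])]))
E
```

```text
clk 23.05 p [0.4714 0.1466 0.3292] F [ 0.1 -0.7  0.2] T [ 0.03 -0.04  0.02] op -0.0001
hdg 13.19 R_y [ 0. -0. -1.] shift units [ 0.346  6.706 -0.044] q [-0.86 -0.01  0.46  1.68  0.01  1.47 -0.17]
```

View pics/g3.png

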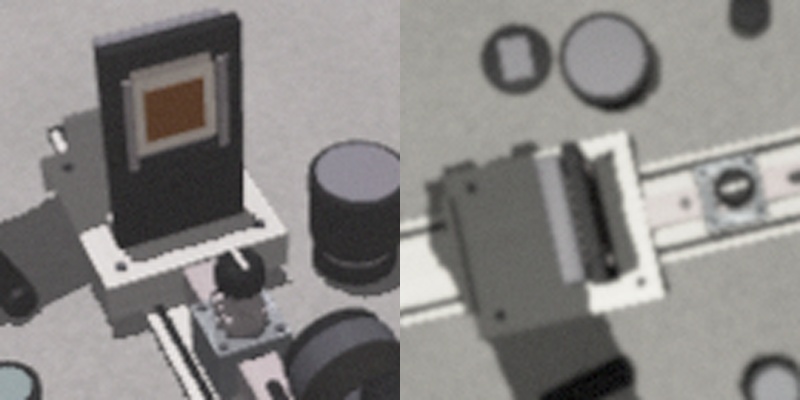

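Right crop: the rib at (735,187) is back along the rail, within about 10°. The third hole shows at (685,203), so the second is still ~7–10 mm short of the pin. Back down to the lip, then nudge.

Emit:
send_rows:
  increments:
    - [[0,0,0],[0,0.9,0],0]
    - [[0,0,0],[0,0.9,0],0]
    - [[0,0,0],[0,0.9,0],0]
    - [[0,0,0],[0,0.9,0],0]
    - [[0,0,0],[0,0.9,0],0]
    - [[0,0,0],[0,0.9,0],0]
    - [[0,0,0],[0,0.8,0],0]
    - [[0,0,0],[0,0.5,0],0]
    - [[0,0,0],[0,0,0],0]
    - [[0,0,0],[0.15,0,-0.02],0]
    - [[0,0,0],[0.15,0,-0.02],0]
    - [[0,0,0],[0.1,0,0],0]
    - [[0,0,0],[0.08,0,0],0]
    - [[0,0,0],[0,0,0],0]
    - [[0,0,0],[0,0,0],0]

```text
clock: 24.4
ee_pos: [0.4746, 0.1271, 0.062]
orientation: [-1.57, 0.001, -1.343]
wrist_force: [-0.6, 0.8, -1.0]
opening: -0.0001
```

Emit:
send_rows:
  increments:
    - [[0,0,0],[0.03,0,0],0]
    - [[0,0,0],[0.03,0,0],0]
    - [[0,0,0],[0,0,0],0]

```text
clock: 24.65
ee_pos: [0.4747, 0.1247, 0.0614]
orientation: [-1.571, 0.0, -1.342]
wrist_force: [-0.4, 0.1, -0.5]
opening: 0.0
```

Emit:
send_rows:
  increments:
    - [[0,0,0],[0.02,0,0],0]
    - [[0,0,0],[0.02,0,0],0]
    - [[0,0,0],[0,0,0],0]

```text
clock: 24.9
ee_pos: [0.4751, 0.1231, 0.0613]
orientation: [-1.571, -0.0, -1.342]
wrist_force: [0.1, 0.8, -0.1]
opening: -0.0003
```

Lip contact comes about here. Stepping in slow 1.2 mm-per-call nudges.

Emit:
send_rows:
  increments:
    - [[0,0,0],[0.02,0,0],0]
    - [[0,0,0],[0.02,0,0],0]
    - [[0,0,0],[0.02,0,0],0]
    - [[0,0,0],[0,0,0],0]

```text
clock: 25.23
ee_pos: [0.4752, 0.1227, 0.0613]
orientation: [-1.571, 0.002, -1.341]
wrist_force: [-2.7, 7.4, -0.1]
opening: 0.0002
```

Emit:
send_rows:
  increments:
    - [[0,0,0],[0.02,0,0],0]
    - [[0,0,0],[0.02,0,0],0]
    - [[0,0,0],[0,0,0],0]

```text
clock: 25.48
ee_pos: [0.4754, 0.1215, 0.0613]
orientation: [-1.571, 0.002, -1.34]
wrist_force: [-4.2, 9.3, -0.9]
opening: -0.0
```

Emit:
send_rows:
  increments:
    - [[0,0,0],[0.02,0,0],0]
    - [[0,0,0],[0.02,0,0],0]
    - [[0,0,0],[0,0,0],0]

```text
clock: 25.73
ee_pos: [0.4758, 0.12, 0.0613]
orientation: [-1.571, 0.002, -1.34]
wrist_force: [-2.6, 9.1, -1.0]
opening: -0.0002
```

Emit:
send_rows:
  increments:
    - [[0,0,0],[0.02,0,0],0]
    - [[0,0,0],[0.02,0,0],0]
    - [[0,0,0],[0.02,0,0],0]
    - [[0,0,0],[0,0,0],0]

```text
clock: 26.07
ee_pos: [0.4764, 0.1174, 0.0613]
orientation: [-1.571, 0.002, -1.34]
wrist_force: [-1.6, 7.2, -0.5]
opening: 0.0
```

Emit:
send_rows:
  increments:
    - [[0,0,0],[0.02,0,0],0]
    - [[0,0,0],[0.02,0,0],0]
    - [[0,0,0],[0,0,0],0]

```text
clock: 26.32
ee_pos: [0.4771, 0.1144, 0.0613]
orientation: [-1.571, 0.001, -1.341]
wrist_force: [0.2, 2.8, -1.4]
opening: 0.0002
```

Emit:
send_rows:
  increments:
    - [[0,0,0],[0.015,0,0],0]
    - [[0,0,0],[0.015,0,0],0]
    - [[0,0,0],[0,0,0],0]

```text
clock: 26.57
ee_pos: [0.4772, 0.114, 0.0613]
orientation: [-1.571, 0.002, -1.341]
wrist_force: [-1.2, 7.7, -0.2]
opening: -0.0003
```

Emit:
send_rows:
  increments:
    - [[0,0,0],[0.015,0,0],0]
    - [[0,0,0],[0.015,0,0],0]
    - [[0,0,0],[0,0,0],0]

```text
clock: 26.82
ee_pos: [0.4773, 0.1138, 0.0613]
orientation: [-1.571, 0.003, -1.34]
wrist_force: [-2.4, 11.9, -0.9]
opening: 0.0002
```

Emit:
send_rows:
  increments:
    - [[0,0,0],[0.02,0,0],0]
    - [[0,0,0],[0.02,0,0],0]
    - [[0,0,0],[0,0,0],0]

```text
clock: 27.07
ee_pos: [0.4773, 0.1135, 0.0613]
orientation: [-1.571, 0.004, -1.339]
wrist_force: [-4.5, 16.0, -0.9]
opening: 0.0004
```

It's blocked at 16 N, so the pin has caught. Back off and check the knob height.

Emit:
send_rows:
  increments:
    - [[0,0,0],[-0.2,0,0],0]
    - [[0,0,0],[-0.4,0,0],0]
    - [[0,0,0],[-0.2,0,0],0]
    - [[0,0,0],[0,0,0],0]
    - [[0,0,0],[0,-0.8,0],0]
    - [[0,0,0],[0,-1,0],0]
    - [[0,0,0],[0,-1,0],0]
    - [[0,0,0],[0,-1,0],0]
    - [[0,0,0],[0,-1,0],0]
    - [[0,0,0],[0,-1,0],0]
    - [[0,0,0],[0,-0.8,0],0]
    - [[0,0,0],[0,0,0],0]

```text
clock: 28.07
ee_pos: [0.4732, 0.1405, 0.3319]
orientation: [-1.562, 0.003, -1.343]
wrist_force: [0.4, 0.5, -0.1]
opening: -0.0001
```

```bash
python3 - <<'E'
from h import *
st()
a=vision.grab_frame("side"); b=vision.grab_frame("top")
for l in("knob_grip",):
    q=[vision.tip_of(l,n)[:1] for n in("side","top")]; print(q)
o=cv2.imread("pics/side0.png")[195:255,275:335]
r=lambda i:cv2.resize(i,(400,400),interpolation=cv2.INTER_CUBIC)
cv2.imwrite("pics/g4.png",np.hstack([r(a[195:255,275:335]),r(o)]))
cv2.imwrite("pics/g4t.png",r(b[150:280,235:365]))
# vertical image shift of knob region vs. initial picture
g=lambda i:cv2.cvtColor(i,cv2.COLOR_BGR2GRAY).astype(np.float32)
T=g(cv2.imread("pics/side0.png"))[212:226,296:320]
m=cv2.matchTemplate(g(a)[200:240,286:330],T,cv2.TM_CCOEFF_NORMED); i=np.unravel_index(m.argmax(),m.shape); print('knob shift rows',i[0]-12,'cols',i[1]-10,m.max(), m[max(0,i[0]-2):i[0]+3,i[1]].round(3))
print(proj("side",[[.527,-.096,.088],[.527,-.096,.0945]]))
E
```

```text
clk 28.0667 p [0.4732 0.1405 0.3319] F [ 0.4  0.5 -0.1] T [-0.   -0.02  0.04] op -0.0001
[[{'point': [304.7, 221.6], 'p': 0.71}], []]
knob shift rows 0 cols 0 0.7673008 [0.555 0.683 0.767 0.745 0.667]
[[307.54192483 220.93116304]
 [307.49053405 218.46915538]]
```

View pics/g4.png

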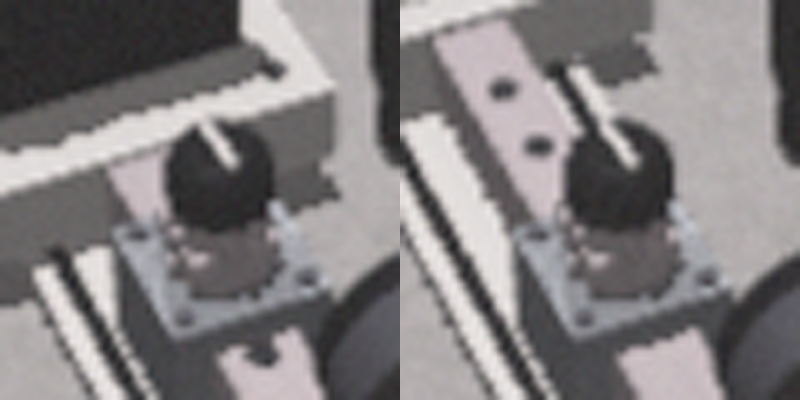

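View pics/g4t.png

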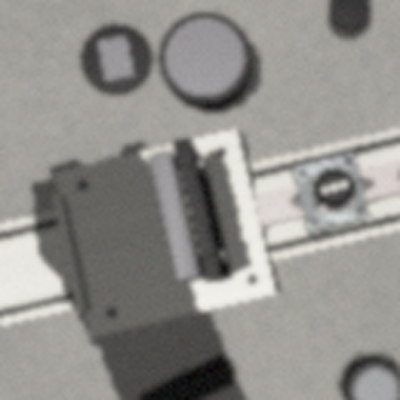

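The holes on either side peek out evenly at both edges of the guide block ((298,197) and (368,183)), so the middle hole is on the pin. The knob is at its starting height with its rib along the rail, and the other things haven't moved. Handing in.

```bash
python3 -c "
from h import *
st(); print(robot.sign_off())"
```

```text
clk 28.2667 p [0.4706 0.1404 0.3242] F [0.7 0.4 0.2] T [-0.01  0.07  0.05] op -0.0002
the job is handed in; nothing more can be done
None
```

The rig is in its middle format, with the pin fully home in the second hole. I handed the job in at about 28 s on the robot's clock.

**What I did:** I lifted the knob about 11 mm, turned it 70° counter-clockwise and left it resting on its collar. I then pushed the carriage in about 52 mm by the lip. After that I turned the knob back over its notch so the pin rode on the tube, and nudged the carriage in until the pin dropped.

**Last checks:**
- **Feel:** the push force fell from about 9 N to 3 N at roughly 61 mm of travel. The carriage then held against 16 N, and I did not test it by pulling it back out.
- **Pictures:** the knob is back at its starting height with its rib along the rail, to within a few degrees. The first and third holes show on either side of the guide block, so the second is on the pin.
- **Surroundings:** the things visible in the last close-up stood where they were. I did not take a full last view of the rest of the table. The gripper was clear of everything.

No checks failed. Before moving, some network readings of the lip and knob were up to 1–2 cm off, and one placed the lip at the knob. I used positions read from the pictures, plus contact, instead.

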